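# Close the leak-test chamber: finish tightening the lid crisscross in two passes

### The job

Finish tightening the four wing screws on the larger round chamber's lid, clockwise and crisscross: one opposite pair is already half way (wings at 45 degrees to the radius), the other pair is still loose (wings pointing at the lid's centre). First turn each of the two loose screws only half way, to 45 degrees, so that all four are half way; then, in a second pass, turn the screws home against their stops so that the wings lie along the rim, doing both screws of one opposite pair before turning the other pair.

Things in the scene. Friction and masses are not known exactly. Their poses are not given: they have to be found in the camera images.
- chamber: round aluminium chamber, fixed; pot 156 mm, flange and lid 190 mm across, flat lid top at 75 mm with a flush window and ticks for the wings. Origin: centre of the underside, z up. Seen from above the screws stand at +x (a), +y (b), -x (c), -y (d); a and c are the pair already half way, b and d are loose. A brass pipe stub below the lid, between +x and +y, reaches 122 mm from the centre.
- screw_a (a joint): wing screw a, upright, 65 mm from the chamber's centre on its +x axis: black flat wing 40 mm long, 10 mm thick, from 83 to 109 mm above the bench, over a steel collar 22 mm across. Value = angle clockwise from above: 0 loose (wing points at the lid's centre), 0.785 half way, 1.571 home at a hard stop (wing along the rim). Friction 0.1 N m holds it; it stays at its height.
- screw_b (a joint): wing screw b, upright, 65 mm from the chamber's centre on its +y axis: black flat wing 40 mm long, 10 mm thick, from 83 to 109 mm above the bench, over a steel collar 22 mm across. Value = angle clockwise from above: 0 loose (wing points at the lid's centre), 0.785 half way, 1.571 home at a hard stop (wing along the rim). Friction 0.1 N m holds it; it stays at its height.
- screw_c (a joint): wing screw c, upright, 65 mm from the chamber's centre on its -x axis: black flat wing 40 mm long, 10 mm thick, from 83 to 109 mm above the bench, over a steel collar 22 mm across. Value = angle clockwise from above: 0 loose (wing points at the lid's centre), 0.785 half way, 1.571 home at a hard stop (wing along the rim). Friction 0.1 N m holds it; it stays at its height.
- screw_d (a joint): wing screw d, upright, 65 mm from the chamber's centre on its -y axis: black flat wing 40 mm long, 10 mm thick, from 83 to 109 mm above the bench, over a steel collar 22 mm across. Value = angle clockwise from above: 0 loose (wing points at the lid's centre), 0.785 half way, 1.571 home at a hard stop (wing along the rim). Friction 0.1 N m holds it; it stays at its height.
Not all that is in view belongs to the job. What is shaped like the chamber but turquoise is not meant.

How it is judged:
By the outcome, as a careful person would: the job done as asked, in the order asked, and still so for the second after the job is handed in, with the robot touching nothing.
It also fails if it takes over 72 s, if anything falls off the work surface, if the arm or the gripper's body presses on something with over 40 N, if the wrist force passes 120 N, or if a joint passes its speed limit or range.

### The arm

A 7-joint arm with a two-finger parallel gripper is mounted at the origin on the work surface. World frame = base frame: x ahead of the robot, y to its left, z up, the work surface at z = 0. Lengths are in m, angles in rad, forces in N, time in s.
With the tool pointing down it reaches from about 0.425 to 0.875 m from the base axis. Payload 8.4 kg.
Tool frame: the origin (TCP) lies on the centre line of the jaws, within the pads' length; the fingertips stand 8 mm ahead of it and the grasp point (between the pads) lies 11 mm behind it; z points along the fingers, y is the direction in which the jaws open and shut (so a half turn about z gives the same grasp; the last joint's range is limited). The gripper opens to 87 mm and grips with 3 to 60 N. Pads are 19 mm wide; open, the fingers measure 117 mm over their backs; the gripper's body (75 mm by 190 mm) begins 51 mm behind the grasp point.
Start: joints at [1.073, 0.333, 0.04, 1.465, -0.013, 1.343, -0.059], TCP at [0.252, -0.599, 0.231] pointing down, gripper open.
Joint ranges: [-2.58, 2.58], [-0.38, 2.09], [-1.3, 1.39], [0.25, 2.4], [-1.5, 4.64], [0.08, 2.09], [-2.65, 2.65]. Speed limits (rad/s): [2.22, 2.22, 2.79, 2.79, 3.14, 3.14, 3.14].

### API

Orientations are given as a unit quaternion [x, y, z, w].
In Python, from station import sensors, viewer, env gives the robot as it stands.
- The arm moves only by the tool servo_tool, never from a script. Its argument "increments" is a list of rows, each a list of 7 numbers: the shift along the tool's x, y, z in m, then the turn, a rotation vector about the tool's x, y, z in rad, then the opening in per cent of the stroke, from 0 (shut) to 100 (fully open). A call has exactly 10 rows; each row is the pose to reach, as a shift and turn from the pose measured when the call began, along the tool's axes at that moment; what a row does not reach only later rows make up. A row lasts 1/8 s, in which the tool goes at most 62.5 mm and 10.7 degrees, less where a joint would pass 70% of its speed; a pose out of reach is approached as far as the arm can. A call with a gripper value outside its range is refused whole. The fingers move at their own pace and stop on an object; "squeeze" is the grip in N (left out, the last holds). Time passes only in rows, so rows that repeat a pose let the fingers close, or fill a call up. It gives the time, the measured TCP pose, the force and the opening at its end, in the units of the state.
- sensors.sense(): the state, without advancing time (a new reading comes with each control period).
- viewer.get_image(name): name is "side" or "top"; returns a dict with "img" (384x512x3 uint8, red, green, blue), "fx", "fy", "cx", "cy" (pixels), "camera_from_world" (4x4, takes a point from world to camera coordinates). Camera axes: x right, y down, z forward; pixel columns grow to the right and rows downward; lengths in m; the calibration is good to about 2 mm. A picture is of the moment at which its call begins. There is no depth.
- env.finish_job(): hands the job in, once; it reports no verdict.
The state is a dict: "time_s": time; "q": joint angles; "dq": joint speeds; "joint_torque": joint torques, N m; "position": TCP position; "eef_rot": TCP orientation; "contact_force": force on the tool from outside, world axes, zero at the start; "ft_torque": the same for the moment, N m; "width": opening from 0.0 (shut) to 1.0 (fully open).
Only numpy, scipy, OpenCV 4.12 (cv2) and the standard library are available. Lean on these libraries where they do the work, as an engineer would, in place of code of your own. Each camera call takes 0.05 s, during which the arm holds its last target. There are 200 camera calls.

## Working session

There is one attempt and no reset: what is moved stays moved. The work goes in short steps, Python scripts to look and compute and a tool call to move; the robot and the scene stay as the last step left them, time stands still between calls to the robot, and variables do not carry over. Pictures are saved under pics/ and viewed, on a budget of 10 in all, crops included, one or two more only if the job needs it, and the job is handed in when it is done.

Besides the shell and the picture viewer there is one more tool, called after ">>>" as name(argument=value, ...) on one line, values as JSON. servo_tool: Moves the arm, as the interface text tells. Its arguments: {"type":"object","properties":{"increments":{"type":"array"},"squeeze":{"type":"number"}},"required":["increments"]}

```bash
mkdir -p pics
python3 - <<'E'
from station import sensors, viewer, env
import cv2
print(sensors.sense())
for n in("top","side"):
    d=viewer.get_image(n); cv2.imwrite(f"pics/{n}1.png",cv2.resize(d["img"][:,:,::-1],(800,600),interpolation=cv2.INTER_CUBIC))
    print(n,d["fx"],d["fy"],d["cx"],d["cy"],d["camera_from_world"])
E
```

```text
{'time_s': 0.0, 'q': array([ 1.07280965,  0.33387616,  0.03985634,  1.46628217, -0.01337489,
        1.34329324, -0.05852917]), 'dq': array([-0.00074173,  0.00241391, -0.00012885, -0.00039661, -0.00036362,
        0.00016375,  0.0005208 ]), 'joint_torque': array([-1.96548339e-03, -6.56335831e+01,  1.33373067e+00, -4.03803349e+01,
       -5.98745747e-02,  4.50972165e-02,  1.99959918e-04]), 'position': array([ 0.25219193, -0.59858335,  0.22967615]), 'eef_rot': array([ 9.80189023e-01,  1.98062728e-01, -2.18992445e-04, -7.66043125e-04]), 'contact_force': array([ 0.02380221, -0.3398959 , -0.70566035]), 'ft_torque': array([-0.01772706, -0.0667671 , -0.01300388]), 'width': 0.9978959110167569}
top 377.6703185659848 377.6703185659848 257.5642875915282 185.50331194259 [[ 0.08756491 -0.99615508  0.00272765 -0.07583696]
 [-0.96519593 -0.08552026 -0.24714997  0.49083513]
 [ 0.24643297  0.01900895 -0.9689734   0.895371  ]
 [ 0.          0.          0.          1.        ]]
side 394.2882621222775 394.2882621222775 252.40680921925124 188.78824803539797 [[-6.68822468e-01 -7.43421960e-01  5.44637849e-04  3.00266185e-01]
 [-5.48078042e-01  4.92585309e-01 -6.75995690e-01  3.33746547e-01]
 [ 5.02281760e-01 -4.52419610e-01 -7.36905374e-01  6.67437612e-01]
 [ 0.00000000e+00  0.00000000e+00  0.00000000e+00  1.00000000e+00]]
```

View pics/top1.png

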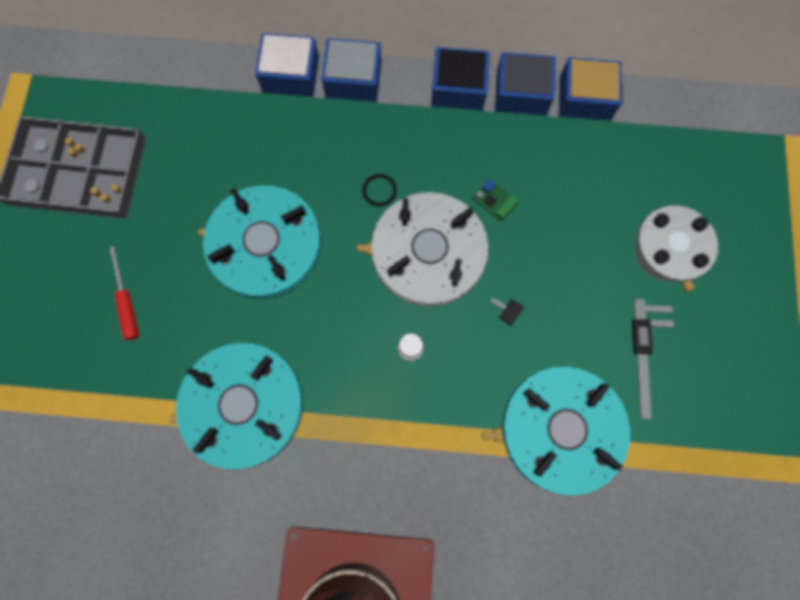

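View pics/side1.png

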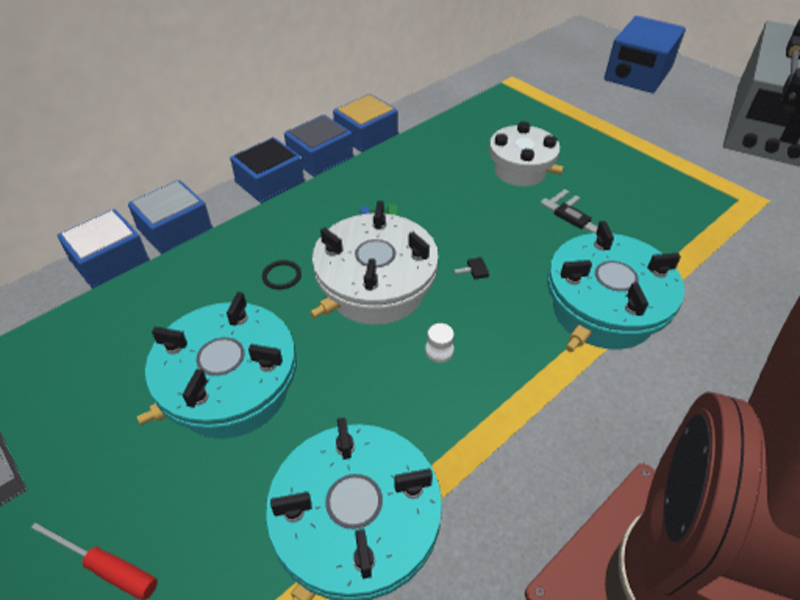

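The top view shows the candidates: the large aluminium chamber at (430,247), a smaller grey one at (678,242), and turquoise ones at (261,240), (238,405) and (567,430). I choose (430,247). Its stub is at (363,248), towards world +y. That puts a at (405,212), b at (399,267), c at (456,273) and d at (460,220). The b and d wings are radial, which matches the description. Next I fit the pose in both views and check it in a crop.

```bash
cat > h.py <<'E'
import numpy as np, cv2
from station import sensors, viewer, env
from scipy.optimize import minimize
from scipy.spatial.transform import Rotation as R
def proj(d,P):
    P=np.c_[P,np.ones(len(P))]@np.array(d["camera_from_world"]).T
    return np.c_[d["fx"]*P[:,0]/P[:,2]+d["cx"],d["fy"]*P[:,1]/P[:,2]+d["cy"]]
def box(c,ang,z0=.083,z1=.109,L=.04,T=.01):
    u=np.array([np.cos(ang),np.sin(ang)]);v=np.array([-u[1],u[0]])
    return np.array([[*(c+s*L/2*u+t*T/2*v),z] for s in(-1,1) for t in(-1,1) for z in(z0,z1)])
def screws(p): # x,y,yaw -> centres, radial angles
    f=p[2]+np.arange(4)*np.pi/2
    return np.array(p[:2])+.065*np.c_[np.cos(f),np.sin(f)],f
def hull(d,B): return cv2.convexHull(proj(d,B).astype(np.float32))[:,0]
S=4
def mask(d,polys):
    m=np.zeros((384*S,512*S),np.uint8)
    for h in polys: cv2.fillPoly(m,[np.round(h*S*16+S*8-8).astype(np.int32)],255,shift=4)
    return cv2.resize(m,(512,384),interpolation=cv2.INTER_AREA)/255.
def dark(d,p,r=.1):
    g=d["img"].max(2).astype(float); m=np.clip((110-g)/70,0,1)
    t=np.linspace(0,2*np.pi,60); roi=np.zeros(g.shape,np.uint8)
    # wings lie inside this hull
    C=np.vstack([np.c_[p[0]+.088*np.cos(t),p[1]+.088*np.sin(t),0*t+z] for z in(.083,.109)])
    cv2.fillPoly(roi,[cv2.convexHull(proj(d,C).astype(np.float32)).astype(np.int32)],1)
    return m*roi
def draw(d,p,v,fn,win=55,k=5):
    c,f=screws(p); im=cv2.resize(d["img"][:,:,::-1],None,fx=k,fy=k,interpolation=cv2.INTER_CUBIC)
    for i in range(4):
        cv2.polylines(im,[np.int32(hull(d,box(c[i],f[i]-v[i]))*k+k/2)],True,(0,0,255),1)
    t=np.linspace(0,2*np.pi,80); cv2.polylines(im,[np.int32(proj(d,np.c_[p[0]+.095*np.cos(t),p[1]+.095*np.sin(t),0*t+.075])*k)],True,(255,0,0),1)
    o=proj(d,np.array([[p[0],p[1],.09]]))[0]*k; x,y=(o-win*k).astype(int); return im[max(y,0):y+2*win*k,max(x,0):x+2*win*k]
E
python3 - <<'E'
from h import *
ds=[viewer.get_image(n) for n in("top","side")]
d=ds[0]
# initial from top pixel of lid centre at z=.075
u,v=430*.64,247*.64
M=np.array(d["camera_from_world"]);Rm=M[:3,:3];o=-Rm.T@M[:3,3];r=Rm.T@[(u-d["cx"])/d["fx"],(v-d["cy"])/d["fy"],1]
c=o+r*(.075-o[2])/r[2]; print(c)
p0=np.array([c[0],c[1],np.pi/4]); V=np.array([np.pi/4,0,np.pi/4,0])
def cost(p,dd,ms):
    s=0
    for d,m in zip(dd,ms):
        C,f=screws(p)
        s+=((cv2.GaussianBlur(mask(d,[hull(d,box(C[i],f[i]-V[i])) for i in range(4)]),(0,0),1)-cv2.GaussianBlur(m,(0,0),1))**2).sum()
    return s
for dd in (ds,ds[:1],ds[1:]):
    ms=[dark(d,p0) for d in dd]; best=None
    for y0 in np.radians([25,35,45,55,65]):
        q=minimize(cost,[*p0[:2],y0],args=(dd,ms),method="Nelder-Mead",options=dict(initial_simplex=np.array([[0,0,0],[.008,0,0],[0,.008,0],[0,0,.15]])+[*p0[:2],y0],xatol=1e-5))
        if best is None or q.fun<best.fun: best=q
    print(best.x[:2].round(4),np.degrees(best.x[2]).round(2),best.fun)
    if len(dd)==2: P=best.x; np.save("p.npy",P)
cv2.imwrite("pics/fit.png",np.hstack([cv2.resize(draw(d,P,V,""),(400,400)) for d in ds]))
C,f=screws(P); print(C.round(4),np.degrees(f-V).round(1))
E
```

```text
[ 0.56794525 -0.07106281  0.075     ]
[ 0.569  -0.0683] 43.48 93.48825416975971
[ 0.5692 -0.0698] 43.46 51.59495962676313
[ 0.5692 -0.0679] 43.29 33.89384321143575
[[ 0.6162 -0.0236]
 [ 0.5243 -0.0212]
 [ 0.5218 -0.1131]
 [ 0.6137 -0.1155]] [ -1.5 133.5 178.5 313.5]
```

View pics/fit.png

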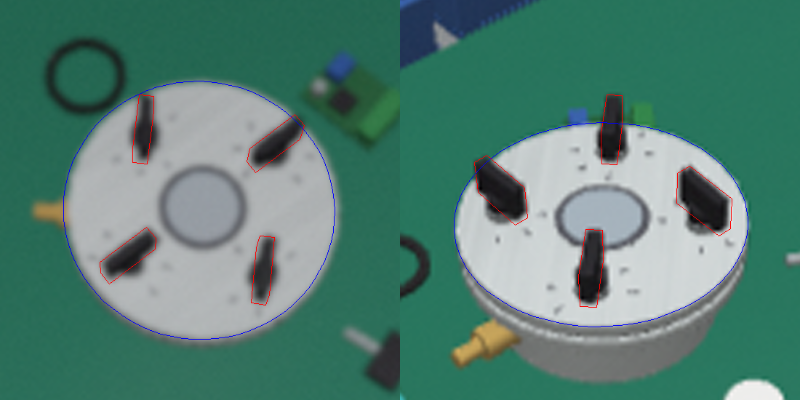

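Chosen chamber confirmed: the lid outline fits in both views, and the wings of a and c are at 45° while b and d are radial. Next is a helper that gives tool-frame increments to each target.

```bash
cat > go.py <<'E'
import sys
from h import *
def go(x,y,z,yaw):
    s=sensors.sense(); r=R.from_quat(s["eef_rot"])
    ps=np.radians(yaw); t=R.from_matrix(np.array([[np.cos(ps),np.sin(ps),0],[np.sin(ps),-np.cos(ps),0],[0,0,-1]]))
    print(f't{s["time_s"]:.2f}',"shift",r.inv().apply(np.array([x,y,z])-s["position"]).round(4),"turn",(r.inv()*t).as_rotvec().round(3),"q",s["q"].round(2),"F",s["contact_force"].round(1))
if __name__=="__main__":
    p=np.load("p.npy"); C,f=screws(p); i="abcd".index(sys.argv[1]); go(*C[i],float(sys.argv[2]),float(sys.argv[3]))
E
python3 go.py d .16 133.5
```

```text
t0.20 shift [ 0.5207 -0.3049  0.0703] turn [-1.000e-03 -1.000e-03 -1.931e+00] q [ 1.07  0.33  0.04  1.47 -0.01  1.34 -0.06] F [ 0.7 -0.1 -0.3]
```

>>> servo_tool(increments=[[0.06,-0.035,0.008,0,0,-0.18,40],[0.12,-0.07,0.016,0,0,-0.36,40],[0.18,-0.105,0.024,0,0,-0.54,40],[0.24,-0.14,0.032,0,0,-0.72,40],[0.3,-0.175,0.04,0,0,-0.9,40],[0.36,-0.21,0.048,0,0,-1.08,40],[0.42,-0.245,0.056,0,0,-1.26,40],[0.47,-0.275,0.064,0,0,-1.44,40],[0.521,-0.305,0.07,0,0,-1.62,40],[0.521,-0.305,0.07,0,0,-1.8,40]], squeeze=30)

```text
time_s: 1.45
position: [0.615, -0.1123, 0.1599]
eef_rot: [0.451, 0.893, 0.001, -0.001]
contact_force: [0.2, -0.3, -0.1]
width: 0.398
```

```bash
python3 go.py d .093 133.5
```

```text
t1.45 shift [-0.0019 -0.003   0.0669] turn [ 0.001 -0.002 -0.123] q [ 0.51  0.38 -0.51  1.6   0.19  1.22  0.6 ] F [ 0.2 -0.3 -0.1]
```

>>> servo_tool(increments=[[-0.002,-0.003,0,0,0,-0.123,40],[-0.002,-0.003,0.01,0,0,-0.123,40],[-0.002,-0.003,0.03,0,0,-0.123,40],[-0.002,-0.003,0.05,0,0,-0.123,40],[-0.002,-0.003,0.067,0,0,-0.123,40],[-0.002,-0.003,0.067,0,0,-0.123,40],[-0.002,-0.003,0.067,0,0,-0.123,40],[-0.002,-0.003,0.067,0,0,-0.123,40],[-0.002,-0.003,0.067,0,0,-0.123,40],[-0.002,-0.003,0.067,0,0,-0.123,40]])

```text
time_s: 2.7
position: [0.614, -0.1156, 0.0933]
eef_rot: [0.395, 0.919, 0.001, -0.0]
contact_force: [0.5, -0.5, -0.2]
width: 0.398
```

```bash
python3 go.py d .093 133.5
python3 - <<'E'
from h import *
p=np.load("p.npy")
cv2.imwrite("pics/g1.png",np.hstack([cv2.resize(draw(viewer.get_image(n),p,[.785,0,.785,0],""),(400,400)) for n in("top","side")]))
E
```

```text
t2.70 shift [ 0.0002 -0.0001  0.0003] turn [ 0.001 -0.001 -0.   ] q [ 0.52  0.44 -0.51  1.66  0.23  1.1   0.7 ] F [ 0.5 -0.5 -0.2]
```

View pics/g1.png

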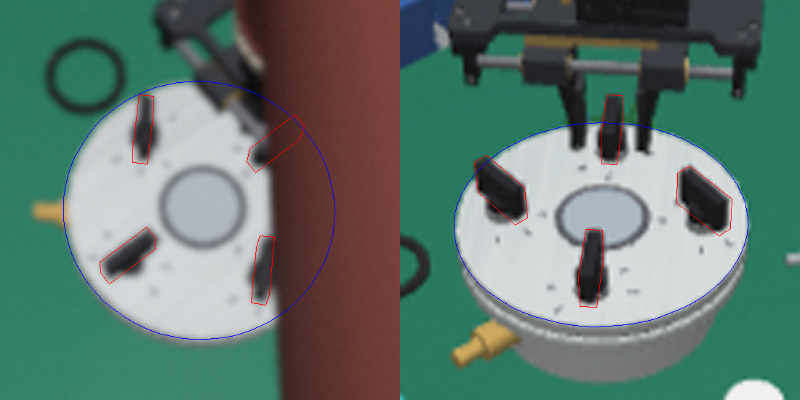

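The side view shows the fingers at (577,130) and (643,130), straddling wing d at (611,130). I'll close now.

>>> servo_tool(increments=[[0,0,0,0,0,0,0],[0,0,0,0,0,0,0],[0,0,0,0,0,0,0],[0,0,0,0,0,0,0],[0,0,0,0,0,0.13,0],[0,0,0,0,0,0.26,0],[0,0,0,0,0,0.39,0],[0,0,0,0,0,0.52,0],[0,0,0,0,0,0.52,0],[0,0,0,0,0,0.52,0]], squeeze=30)

```text
time_s: 4.05
position: [0.6143, -0.1154, 0.0931]
eef_rot: [0.617, 0.787, 0.001, -0.0]
contact_force: [3.6, 0.8, -2.6]
width: 0.208
```

```bash
python3 go.py d .093 88.5
```

```text
t4.05 shift [-0.     -0.0006  0.0001] turn [ 0.001 -0.002  0.268] q [ 0.45  0.42 -0.42  1.67  0.19  1.09  0.22] F [ 3.6  0.8 -2.6]
```

>>> servo_tool(increments=[[0,0,0,0,0,0,0],[0,0,0,0,0,0,0],[0,0,0,0,0,0,0],[0,0,0,0,0,0,0],[0,0,0,0,0,0,0],[0,0,0,0,0,0,0],[0,0,0,0,0,0,0],[0,0,0,0,0,0,0],[0,0,0,0,0,0,0],[0,0,0,0,0,0,0]])

```text
time_s: 5.3
position: [0.6143, -0.1154, 0.0931]
eef_rot: [0.617, 0.787, 0.001, -0.0]
contact_force: [2.7, 0.7, -2.0]
width: 0.21
```

```bash
python3 go.py d .093 88.5
python3 - <<'E'
from h import *
p=np.load("p.npy")
cv2.imwrite("pics/g2.png",np.hstack([cv2.resize(draw(viewer.get_image(n),p,[.785,0,.785,.52],""),(400,400)) for n in("top","side")]))
E
```

```text
t5.30 shift [-0.     -0.0005  0.0001] turn [ 0.001 -0.002  0.268] q [ 0.45  0.42 -0.42  1.67  0.19  1.09  0.22] F [ 2.7  0.7 -2. ]
```

View pics/g2.png

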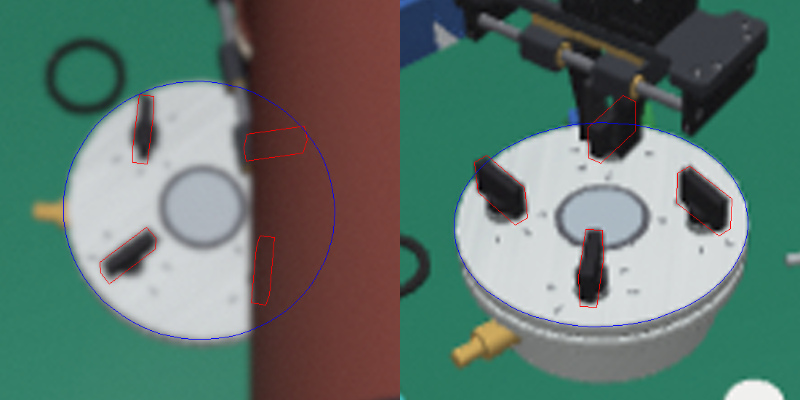

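Wing d has turned roughly with the gripper, but the opening of 18 mm is more than the 10 mm wing. Either the jaws are on a hub or the wing lags. I'll regrip 10 mm higher to find out.

>>> servo_tool(increments=[[0,0,0,0,0,0,35],[0,0,0,0,0,0,35],[0,0,-0.009,0,0,0,35],[0,0,-0.009,0,0,0,0],[0,0,-0.009,0,0,0,0],[0,0,-0.009,0,0,0,0],[0,0,-0.009,0,0,0,0],[0,0,-0.009,0,0,0,0],[0,0,-0.009,0,0,0,0],[0,0,-0.009,0,0,0,0]])

```text
time_s: 6.65
position: [0.6143, -0.1153, 0.102]
eef_rot: [0.617, 0.787, 0.001, -0.0]
contact_force: [1.7, 0.0, -1.1]
width: 0.113
```

```bash
python3 go.py d .093 88.5
```

```text
t6.65 shift [-0.     -0.0006  0.009 ] turn [ 0.001 -0.002  0.268] q [ 0.45  0.41 -0.42  1.66  0.18  1.11  0.22] F [ 1.7  0.  -1.1]
```

At this height the jaws close to 9.8 mm, so they now hold the flat wing (there is a hub below it). I'll grip at z≈0.102 from here on. Finish d to half way, release and lift.

>>> servo_tool(increments=[[0,0,0,0,0,0.09,0],[0,0,0,0,0,0.18,0],[0,0,0,0,0,0.268,0],[0,0,0,0,0,0.268,0],[0,0,0,0,0,0.268,0],[0,0,0,0,0,0.268,0],[0,0,0,0,0,0.268,40],[0,0,0,0,0,0.268,40],[0,0,-0.03,0,0,0.268,40],[0,0,-0.06,0,0,0.268,40]])

```text
time_s: 7.9
position: [0.6137, -0.1154, 0.1625]
eef_rot: [0.716, 0.698, 0.0, -0.001]
contact_force: [1.2, -0.4, -0.2]
width: 0.381
```

```bash
python3 go.py d .162 88.5; python3 go.py b .16 133.5
```

```text
t7.90 shift [-0.0001  0.      0.0005] turn [-0.001 -0.002  0.   ] q [ 0.42  0.35 -0.38  1.6   0.14  1.22 -0.01] F [ 1.2 -0.4 -0.2]
t7.90 shift [ 0.0919 -0.0918  0.0027] turn [ 0.    -0.002 -0.785] q [ 0.42  0.35 -0.38  1.6   0.14  1.22 -0.01] F [ 1.2 -0.4 -0.2]
```

>>> servo_tool(increments=[[0.02,-0.02,0,0,0,-0.17,40],[0.045,-0.045,0,0,0,-0.34,40],[0.07,-0.07,0,0,0,-0.51,40],[0.092,-0.092,0,0,0,-0.68,40],[0.092,-0.092,0,0,0,-0.785,40],[0.092,-0.092,0,0,0,-0.785,40],[0.092,-0.092,0.02,0,0,-0.785,40],[0.092,-0.092,0.04,0,0,-0.785,40],[0.092,-0.092,0.061,0,0,-0.785,40],[0.092,-0.092,0.061,0,0,-0.785,40]])

```text
time_s: 9.15
position: [0.523, -0.0213, 0.1003]
eef_rot: [0.396, 0.918, 0.0, -0.002]
contact_force: [-0.1, -0.8, -0.7]
width: 0.4
```

```bash
python3 go.py b .102 133.5
python3 - <<'E'
from h import *
p=np.load("p.npy")
cv2.imwrite("pics/g3.png",np.hstack([cv2.resize(draw(viewer.get_image(n),p,[.785,0,.785,.785],""),(400,400)) for n in("top","side")]))
E
```

```text
t9.15 shift [-0.0008  0.001  -0.0017] turn [-0.001 -0.005 -0.003] q [ 0.45  0.24 -0.54  1.9   0.14  1.05  0.6 ] F [-0.1 -0.8 -0.7]
```

View pics/g3.png

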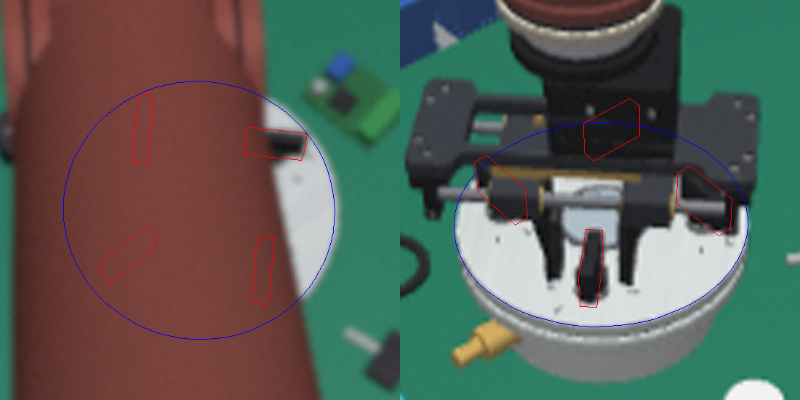

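The side view shows the fingers at (552,260) and (628,260) straddling wing b at (592,260). Close and turn half way.

>>> servo_tool(increments=[[0,0,-0.002,0,0,0,0],[0,0,-0.002,0,0,0,0],[0,0,-0.002,0,0,0,0],[0,0,-0.002,0,0,0,0],[0,0,-0.002,0,0,0,0],[0,0,-0.002,0,0,0,0],[0,0,-0.002,0,0,0.13,0],[0,0,-0.002,0,0,0.26,0],[0,0,-0.002,0,0,0.39,0],[0,0,-0.002,0,0,0.39,0]])

```text
time_s: 10.5
position: [0.5247, -0.021, 0.1045]
eef_rot: [0.566, 0.825, 0.001, -0.001]
contact_force: [-0.4, 1.1, 5.1]
width: 0.108
```

```bash
python3 go.py b .102 88.5
```

```text
t10.50 shift [ 0.     -0.0005  0.0025] turn [ 0.001 -0.002  0.395] q [ 0.4   0.23 -0.5   1.9   0.12  1.05  0.22] F [-0.4  1.1  5.1]
```

>>> servo_tool(increments=[[0,0,0,0,0,0.13,0],[0,0,0,0,0,0.26,0],[0,0,0,0,0,0.395,0],[0,0,0,0,0,0.395,0],[0,0,0,0,0,0.395,0],[0,0,0,0,0,0.395,0],[0,0,0,0,0,0.395,40],[0,0,0,0,0,0.395,40],[0,0,-0.03,0,0,0.395,40],[0,0,-0.06,0,0,0.395,40]])

```text
time_s: 11.75
position: [0.524, -0.0211, 0.1647]
eef_rot: [0.716, 0.698, 0.0, -0.001]
contact_force: [0.4, -0.2, -0.1]
width: 0.386
```

```bash
python3 go.py b .162 88.5;python3 go.py a .162 -1.5;python3 go.py c .162 178.5
```

```text
t11.75 shift [-0.      0.0003  0.0027] turn [-0.002 -0.002  0.   ] q [ 0.37  0.16 -0.45  1.83  0.07  1.17 -0.13] F [ 0.4 -0.2 -0.1]
t11.75 shift [-0.0001  0.0922  0.0026] turn [-0.003 -0.     1.571] q [ 0.37  0.16 -0.45  1.83  0.07  1.17 -0.13] F [ 0.4 -0.2 -0.1]
t11.75 shift [-0.092   0.0003  0.0025] turn [ 0.    -0.003 -1.571] q [ 0.37  0.16 -0.45  1.83  0.07  1.17 -0.13] F [ 0.4 -0.2 -0.1]
```

There is plenty of time, so I'll swing aside for a clear view and measure all four wings before the second pass.

>>> servo_tool(increments=[[0.05,0,-0.04,0,0,0,40],[0.1,0,-0.08,0,0,0,40],[0.15,0,-0.08,0,0,0,40],[0.2,0,-0.08,0,0,0,40],[0.25,0,-0.08,0,0,0,40],[0.3,0,-0.08,0,0,0,40],[0.3,0,-0.08,0,0,0,40],[0.3,0,-0.08,0,0,0,40],[0.3,0,-0.08,0,0,0,40],[0.3,0,-0.08,0,0,0,40]])

```text
time_s: 13.0
position: [0.5323, 0.2773, 0.2455]
eef_rot: [0.717, 0.697, 0.0, -0.001]
contact_force: [0.1, -0.6, 0.1]
width: 0.401
```

```bash
cat > meas.py <<'E'
import sys
from h import *
V0=np.array(eval(sys.argv[1])); fn=sys.argv[2]
p=np.load("p.npy"); ds=[viewer.get_image(n) for n in("top","side")]
B=lambda m:cv2.GaussianBlur(m,(0,0),1)
for sub,nm in((ds,"both"),(ds[:1],"top"),(ds[1:],"side")):
    ms=[B(dark(d,p)) for d in sub]
    def cost(w):
        C,f=screws(p+[w[4],w[5],0]); v=w[:4]
        return sum(((B(mask(d,[hull(d,box(C[i],f[i]-v[i])) for i in range(4)]))-m)**2).sum() for d,m in zip(sub,ms))
    w0=np.r_[V0,0,0]; q=minimize(cost,w0,method="Powell",options=dict(xtol=1e-4))
    print(nm,np.degrees(q.x[:4]).round(1),q.x[4:].round(4),round(q.fun,1))
cv2.imwrite(fn,np.hstack([cv2.resize(draw(d,p,V0,""),(400,400)) for d in ds]))
E
python3 meas.py "[.785]*4" pics/half.png; python3 go.py c .162 178.5
```

```text
both [45.  44.8 53.8 44.9] [0. 0.] 113.9
top [40.2 44.8 57.  44.7] [-0. -0.] 70.3
side [44.6 36.7 55.5 34.8] [-0.      0.0008] 33.2
t13.10 shift [-0.3911  0.0004  0.0827] turn [ 0.    -0.003 -1.572] q [-0.03  0.29 -0.65  1.54  0.17  1.37 -0.71] F [-0.2  0.1  0.3]
```

View pics/half.png

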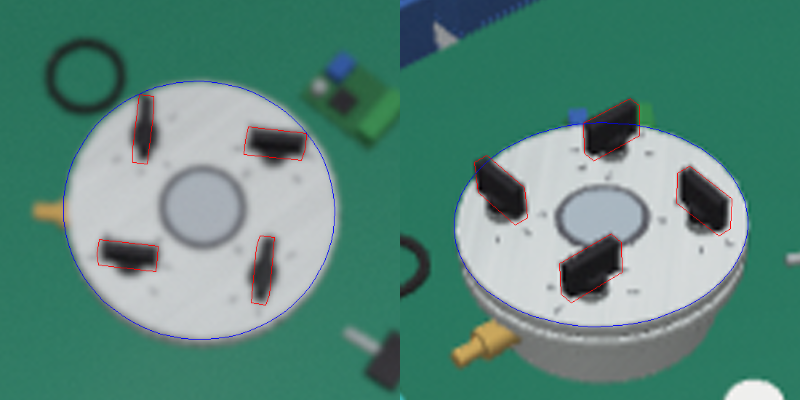

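Wings b and d sit inside the overlaid 45° outlines in both views. The automatic fits for b and d agree at about 45° in the top view and combined, but side-only gives 35–37° because the dark hubs and shadows bias it. I accept half way. Second pass: b and d first, then a and c.

```bash
python3 go.py b .162 88.5
```

```text
t13.10 shift [-0.2992  0.0004  0.0829] turn [-0.001 -0.002 -0.001] q [-0.03  0.29 -0.65  1.54  0.17  1.37 -0.71] F [-0.2  0.1  0.3]
```

>>> servo_tool(increments=[[-0.06,0,0.02,0,0,0,40],[-0.12,0,0.04,0,0,0,40],[-0.18,0,0.06,0,0,0,40],[-0.24,0,0.08,0,0,0,40],[-0.299,0,0.083,0,0,0,40],[-0.299,0,0.083,0,0,0,40],[-0.299,0,0.1,0,0,0,40],[-0.299,0,0.12,0,0,0,40],[-0.299,0,0.142,0,0,0,40],[-0.299,0,0.142,0,0,0,40]])

```text
time_s: 14.35
position: [0.5223, -0.0191, 0.1008]
eef_rot: [0.716, 0.698, -0.001, -0.003]
contact_force: [0.0, 0.5, 0.0]
width: 0.401
```

```bash
python3 go.py b .103 88.5
```

```text
t14.35 shift [-0.002   0.002  -0.0022] turn [-0.005 -0.003  0.002] q [ 0.38  0.23 -0.48  1.9   0.12  1.04 -0.17] F [0.  0.5 0. ]
```

>>> servo_tool(increments=[[-0.002,0.002,-0.002,0,0,0,0],[-0.002,0.002,-0.002,0,0,0,0],[-0.002,0.002,-0.002,0,0,0,0],[-0.002,0.002,-0.002,0,0,0,0],[-0.002,0.002,-0.002,0,0,0,0],[-0.002,0.002,-0.002,0,0,0,0],[-0.002,0.002,-0.002,0,0,0.16,0],[-0.002,0.002,-0.002,0,0,0.32,0],[-0.002,0.002,-0.002,0,0,0.48,0],[-0.002,0.002,-0.002,0,0,0.62,0]])

```text
time_s: 15.6
position: [0.5254, -0.0212, 0.1034]
eef_rot: [0.896, 0.445, -0.001, -0.002]
contact_force: [5.3, -0.8, 1.5]
width: 0.108
```

```bash
python3 go.py b .103 43.5
```

```text
t15.60 shift [-0.0006 -0.0009  0.0004] turn [-0.004 -0.     0.162] q [ 0.32  0.22 -0.4   1.9   0.1   1.05 -0.77] F [ 5.3 -0.8  1.5]
```

>>> servo_tool(increments=[[0,0,0,0,0,0.06,0],[0,0,0,0,0,0.12,0],[0,0,0,0,0,0.17,0],[0,0,0,0,0,0.2,0],[0,0,0,0,0,0.23,0],[0,0,0,0,0,0.23,0],[0,0,0,0,0,0.23,0],[0,0,0,0,0,0.23,0],[0,0,0,0,0,0.23,0],[0,0,0,0,0,0.23,0]])

```text
time_s: 16.85
position: [0.5255, -0.0213, 0.1034]
eef_rot: [0.941, 0.339, -0.001, -0.002]
contact_force: [3.6, -1.5, -0.0]
width: 0.11
```

```bash
python3 go.py b .103 43.5; python3 -c "
from h import *; print(sensors.sense()['ft_torque'])"
```

```text
t16.85 shift [-0.0009 -0.0009  0.0004] turn [-0.004 -0.    -0.068] q [ 0.3   0.22 -0.38  1.9   0.09  1.04 -1.  ] F [ 3.6 -1.5 -0. ]
[-0.28269614 -0.97218451  0.70719841]
```

The tool went about 4° past the nominal stop with a 0.7 N m moment, so b is against its stop. Release, lift and go to d.

>>> servo_tool(increments=[[0,0,0,0,0,-0.02,40],[0,0,0,0,0,-0.04,40],[0,0,0,0,0,-0.04,40],[0,0,-0.03,0,0,-0.04,40],[0,0,-0.06,0,0,-0.04,40],[0,0,-0.06,0,0,-0.2,40],[0,0,-0.06,0,0,-0.37,40],[0,0,-0.06,0,0,-0.54,40],[0,0,-0.06,0,0,-0.71,40],[0,0,-0.06,0,0,-0.85,40]])

```text
time_s: 18.1
position: [0.5254, -0.0214, 0.1633]
eef_rot: [0.716, 0.698, -0.0, -0.002]
contact_force: [0.1, -0.6, 0.4]
width: 0.399
```

```bash
python3 go.py d .162 88.5
```

```text
t18.10 shift [-0.0919  0.0907  0.0007] turn [-0.003 -0.003  0.002] q [ 0.37  0.16 -0.45  1.83  0.07  1.17 -0.13] F [ 0.1 -0.6  0.4]
```

>>> servo_tool(increments=[[-0.03,0.03,0,0,0,0,40],[-0.06,0.06,0,0,0,0,40],[-0.092,0.091,0,0,0,0,40],[-0.092,0.091,0,0,0,0,40],[-0.092,0.091,0.02,0,0,0,40],[-0.092,0.091,0.04,0,0,0,40],[-0.092,0.091,0.06,0,0,0,40],[-0.092,0.091,0.06,0,0,0,40],[-0.092,0.091,0.06,0,0,0,0],[-0.092,0.091,0.06,0,0,0,0]])

```text
time_s: 19.35
position: [0.6144, -0.1155, 0.1036]
eef_rot: [0.716, 0.698, 0.0, -0.002]
contact_force: [-0.0, 0.7, 0.1]
width: 0.255
```

>>> servo_tool(increments=[[0,0,0,0,0,0,0],[0,0,0,0,0,0,0],[0,0,0,0,0,0,0],[0,0,0,0,0,0,0],[0,0,0,0,0,0.15,0],[0,0,0,0,0,0.3,0],[0,0,0,0,0,0.45,0],[0,0,0,0,0,0.6,0],[0,0,0,0,0,0.6,0],[0,0,0,0,0,0.6,0]])

```text
time_s: 20.6
position: [0.6149, -0.1157, 0.1043]
eef_rot: [0.889, 0.457, 0.0, -0.001]
contact_force: [-0.8, -0.2, 6.3]
width: 0.113
```

```bash
python3 go.py d .102 43.5
```

```text
t20.60 shift [-0.0006 -0.0011  0.0023] turn [-0.002 -0.001  0.191] q [ 0.33  0.39 -0.27  1.66  0.11  1.1  -0.59] F [-0.8 -0.2  6.3]
```

>>> servo_tool(increments=[[0,0,0,0,0,0.07,0],[0,0,0,0,0,0.14,0],[0,0,0,0,0,0.19,0],[0,0,0,0,0,0.23,0],[0,0,0,0,0,0.26,0],[0,0,0,0,0,0.26,0],[0,0,0,0,0,0.26,0],[0,0,0,0,0,0.26,0],[0,0,0,0,0,0.26,0],[0,0,0,0,0,0.26,0]])

```text
time_s: 21.85
position: [0.615, -0.1157, 0.1043]
eef_rot: [0.941, 0.338, 0.0, -0.001]
contact_force: [0.2, -1.0, 1.9]
width: 0.118
```

```bash
python3 go.py d .103 43.5; python3 -c "
from h import *; print(sensors.sense()['ft_torque'])"
```

```text
t21.85 shift [-0.0008 -0.001   0.0013] turn [-0.002 -0.001 -0.069] q [ 0.3   0.39 -0.23  1.66  0.09  1.1  -0.84] F [ 0.2 -1.   1.9]
[-0.26087738 -0.00287357  0.61982534]
```

d is at its stop too (the opening grew and there is a 0.6 N m moment). Release, then on to c.

>>> servo_tool(increments=[[0,0,0,0,0,-0.02,40],[0,0,0,0,0,-0.04,40],[0,0,0,0,0,-0.04,40],[0,0,-0.03,0,0,-0.04,40],[0,0,-0.06,0,0,-0.04,40],[0,0,-0.06,0,0,-0.2,40],[0,0,-0.06,0,0,-0.37,40],[0,0,-0.06,0,0,-0.54,40],[0,0,-0.06,0,0,-0.71,40],[0,0,-0.06,0,0,-0.88,40]])

```text
time_s: 23.1
position: [0.6149, -0.1158, 0.1642]
eef_rot: [0.705, 0.709, 0.001, -0.001]
contact_force: [0.3, -0.7, 0.7]
width: 0.397
```

```bash
python3 go.py c .162 178.5
```

```text
t23.10 shift [ 0.0032 -0.093   0.0023] turn [ 1.00e-03 -2.00e-03 -1.54e+00] q [ 0.41  0.35 -0.37  1.59  0.13  1.22  0.02] F [ 0.3 -0.7  0.7]
```

>>> servo_tool(increments=[[0,-0.02,0,0,0,-0.17,40],[0,-0.04,0,0,0,-0.34,40],[0,-0.06,0,0,0,-0.51,40],[0,-0.08,0,0,0,-0.68,40],[0.003,-0.093,0,0,0,-0.85,40],[0.003,-0.093,0,0,0,-1.02,40],[0.003,-0.093,0,0,0,-1.19,40],[0.003,-0.093,0,0,0,-1.36,40],[0.003,-0.093,0,0,0,-1.54,40],[0.003,-0.093,0,0,0,-1.54,40]])

```text
time_s: 24.35
position: [0.5218, -0.1133, 0.1643]
eef_rot: [0.014, 1.0, 0.001, -0.0]
contact_force: [0.6, 0.2, 0.5]
width: 0.399
```

```bash
python3 go.py c .103 178.5
```

```text
t24.35 shift [-0.0001  0.0001  0.0613] turn [ 0.002 -0.001 -0.001] q [ 0.64  0.19 -0.56  1.81  0.11  1.17  1.59] F [0.6 0.2 0.5]
```

>>> servo_tool(increments=[[0,0,0.02,0,0,0,40],[0,0,0.04,0,0,0,40],[0,0,0.061,0,0,0,40],[0,0,0.061,0,0,0,40],[0,0,0.061,0,0,0,0],[0,0,0.061,0,0,0,0],[0,0,0.061,0,0,0,0],[0,0,0.061,0,0,0,0],[0,0,0.061,0,0,0,0],[0,0,0.061,0,0,0,0]])

```text
time_s: 25.6
position: [0.5221, -0.1137, 0.1038]
eef_rot: [0.014, 1.0, 0.001, 0.0]
contact_force: [-1.2, -3.4, 5.7]
width: 0.112
```

```bash
python3 go.py c .103 133.5
```

```text
t25.60 shift [0.0003 0.0006 0.0008] turn [ 0.002 -0.001  0.784] q [ 0.62  0.25 -0.55  1.87  0.15  1.06  1.55] F [-1.2 -3.4  5.7]
```

Gripped on the flat wing. I'll turn it home with a small press past the stop.

>>> servo_tool(increments=[[0,0,0,0,0,0.15,0],[0,0,0,0,0,0.3,0],[0,0,0,0,0,0.45,0],[0,0,0,0,0,0.6,0],[0,0,0,0,0,0.7,0],[0,0,0,0,0,0.77,0],[0,0,0,0,0,0.82,0],[0,0,0,0,0,0.855,0],[0,0,0,0,0,0.855,0],[0,0,0,0,0,0.855,0]])

```text
time_s: 26.85
position: [0.5222, -0.1133, 0.1039]
eef_rot: [0.427, 0.904, 0.001, -0.0]
contact_force: [-0.8, 0.7, 2.7]
width: 0.12
```

```bash
python3 go.py c .103 133.5; python3 -c "
from h import *; print(sensors.sense()['ft_torque'])"
```

```text
t26.85 shift [ 0.0004 -0.0001  0.0009] turn [ 0.001 -0.001 -0.07 ] q [ 0.52  0.24 -0.44  1.88  0.11  1.05  0.73] F [-0.8  0.7  2.7]
[0.26341009 0.00172238 0.64241626]
```

c is at its stop. Release, lift and turn back to 178.5° for a.

>>> servo_tool(increments=[[0,0,0,0,0,-0.02,40],[0,0,0,0,0,-0.04,40],[0,0,0,0,0,-0.04,40],[0,0,-0.03,0,0,-0.04,40],[0,0,-0.06,0,0,-0.04,40],[0,0,-0.06,0,0,-0.2,40],[0,0,-0.06,0,0,-0.37,40],[0,0,-0.06,0,0,-0.54,40],[0,0,-0.06,0,0,-0.71,40],[0,0,-0.06,0,0,-0.855,40]])

```text
time_s: 28.1
position: [0.522, -0.1135, 0.1638]
eef_rot: [0.011, 1.0, 0.001, 0.0]
contact_force: [0.7, 0.4, 0.6]
width: 0.398
```

```bash
python3 go.py a .162 178.5
```

```text
t28.10 shift [-0.0921  0.092   0.002 ] turn [0.002 0.    0.004] q [ 0.61  0.19 -0.53  1.81  0.1   1.17  1.6 ] F [0.7 0.4 0.6]
```

>>> servo_tool(increments=[[-0.03,0.03,0,0,0,0,40],[-0.06,0.06,0,0,0,0,40],[-0.092,0.092,0,0,0,0,40],[-0.092,0.092,0,0,0,0,40],[-0.092,0.092,0.0,0,0,0,40],[-0.092,0.092,0.02,0,0,0,40],[-0.092,0.092,0.04,0,0,0,40],[-0.092,0.092,0.061,0,0,0,40],[-0.092,0.092,0.061,0,0,0,40],[-0.092,0.092,0.061,0,0,0,40]])

```text
time_s: 29.35
position: [0.6163, -0.0233, 0.1032]
eef_rot: [0.011, 1.0, 0.001, 0.0]
contact_force: [-0.5, -0.3, 0.6]
width: 0.4
```

```bash
python3 go.py a .103 178.5
```

```text
t29.35 shift [ 0.0001 -0.0003  0.0002] turn [0.002 0.    0.004] q [ 0.41  0.42 -0.55  1.67  0.24  1.12  1.34] F [-0.5 -0.3  0.6]
```

>>> servo_tool(increments=[[0,0,0,0,0,0,0],[0,0,0,0,0,0,0],[0,0,0,0,0,0,0],[0,0,0,0,0,0,0],[0,0,0,0,0,0,0],[0,0,0,0,0,0,0],[0,0,0,0,0,0.12,0],[0,0,0,0,0,0.24,0],[0,0,0,0,0,0.36,0],[0,0,0,0,0,0.48,0]])

```text
time_s: 30.6
position: [0.6165, -0.024, 0.1035]
eef_rot: [0.25, 0.968, 0.001, 0.0]
contact_force: [-0.2, -4.4, 3.9]
width: 0.109
```

```bash
python3 go.py a .103 133.5
```

```text
t30.60 shift [0.0005 0.0001 0.0005] turn [ 0.002 -0.     0.305] q [ 0.34  0.4  -0.47  1.68  0.2   1.11  0.88] F [-0.2 -4.4  3.9]
```

>>> servo_tool(increments=[[0,0,0,0,0,0.12,0],[0,0,0,0,0,0.22,0],[0,0,0,0,0,0.29,0],[0,0,0,0,0,0.34,0],[0,0,0,0,0,0.375,0],[0,0,0,0,0,0.375,0],[0,0,0,0,0,0.375,0],[0,0,0,0,0,0.375,0],[0,0,0,0,0,0.375,0],[0,0,0,0,0,0.375,0]])

```text
time_s: 31.85
position: [0.6166, -0.0239, 0.1035]
eef_rot: [0.426, 0.905, 0.001, 0.0]
contact_force: [0.9, -1.8, 0.9]
width: 0.118
```

```bash
python3 go.py a .103 133.5; python3 -c "
from h import *; print(sensors.sense()['ft_torque'])"
```

```text
t31.85 shift [ 0.0005 -0.0002  0.0005] turn [ 0.002 -0.    -0.069] q [ 0.29  0.39 -0.4   1.68  0.17  1.1   0.53] F [ 0.9 -1.8  0.9]
[-0.5184356  -0.42711718  0.5101199 ]
```

a is at its stop. Release, lift and swing aside for the final look.

>>> servo_tool(increments=[[0,0,0,0,0,-0.02,40],[0,0,0,0,0,-0.04,40],[0,0,0,0,0,-0.04,40],[0,0,-0.04,0,0,-0.04,40],[0,0,-0.09,0,0,-0.04,40],[0.04,0.03,-0.13,0,0,-0.04,40],[0.08,0.06,-0.13,0,0,-0.04,40],[0.12,0.1,-0.13,0,0,-0.04,40],[0.16,0.14,-0.13,0,0,-0.04,40],[0.2,0.17,-0.13,0,0,-0.04,40]])

```text
time_s: 33.1
position: [0.6202, 0.2406, 0.2337]
eef_rot: [0.408, 0.913, 0.001, -0.0]
contact_force: [-0.4, -0.1, -0.3]
width: 0.4
```

```bash
python3 meas.py "[1.571]*4" pics/end.png
```

```text
both [83.1 95.7 85.4 93.6] [-0. -0.] 119.7
top [ 82.9  99.1  82.8 100.1] [ 0. -0.] 77.1
side [84.9 89.7 90.7 89.7] [0.0001 0.0003] 36.4
```

View pics/end.png

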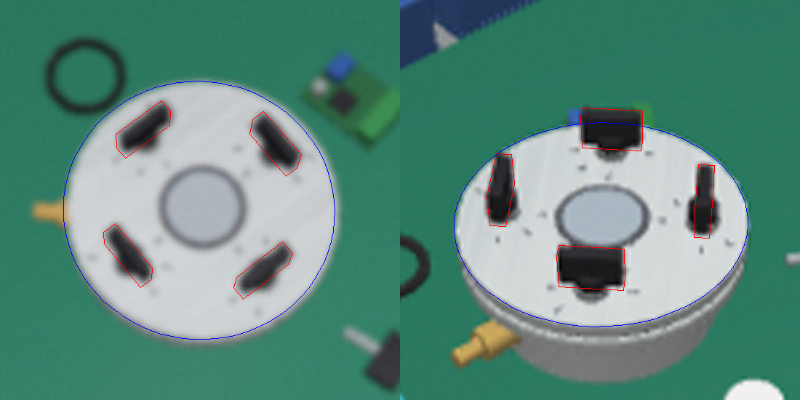

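All four wings lie inside the 90° outlines along the rim in both views, and the gripper is clear. Handing in.

```bash
python3 -c "
from station import env; print(env.finish_job())"
```

```text
the job is handed in; nothing more can be done
None
```

All four wing screws on the large aluminium chamber's lid are tightened home, in the order asked. I handed the job in at about 33 s of the 72 s limit; no verdict was reported.

**Order:**
- **First pass:** I turned d, then b, to 45°. d took two grips, because the first closed at 18 mm, on the wider part below the wing.
- **Second pass:** I turned b and d home to their stops, then c and a.

**Last checks:**
- **Stops:** on each screw the tool turned about 4° past the nominal home angle against 0.5–0.7 N m, well above the 0.1 N m of friction, so each is against its stop.
- **Forces:** the readings at the end of each move call stayed under about 8 N.
- **Final view:** in both cameras all four wings lie along the rim, and the open gripper was clear of everything.

**What disagreed:** my automatic angle fits were noisy, because the dark hubs and shadows bias them. They gave 83–100° at home and 35–57° at half way. I relied on the gripped tool angle, the moment at the stop and the outline overlays instead.

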